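# Move the vacuum from the bare station to the loaded one

## Robot

A 6-joint arm with a two-finger parallel gripper is mounted at the origin on the work surface. World frame = base frame: x ahead of the robot, y to its left, z up, the work surface at z = 0. Lengths are in m, angles in degrees, forces in N, time in s.
With the tool pointing down it reaches from about 0.375 to 0.75 m from the base axis. Payload 9 kg.
Tool frame: the origin (TCP) lies where the fingers leave the gripper's body, on its centre line; the fingertips stand 73 mm ahead of it and the grasp point (between the pads) lies 54 mm ahead of it (robot.tip_reach is the distance from the TCP to the fingertips, in m); z points along the fingers, y is the direction in which the jaws open and shut (so a half turn about z gives the same grasp; the last joint's range is limited). The gripper opens to 85 mm and grips with 20 to 120 N. Pads are 22 mm wide; open, the fingers measure 114 mm over their backs; the gripper's body (76 mm by 85 mm) begins 54 mm behind the grasp point. The pads swing forward as they close: fully open they stand 13 mm farther back than shut.
Start: joints at [-87.588, 5.964, 5.575, 89.605, 0, 77.527], TCP at [0.154, -0.58, 0.304] pointing down, gripper open.
Joint ranges: [-171.21, 171.21], [-48.23, 106.86], [-62.78, 66.21], [-105.2, 120.99], [-86.42, 89.51], [-180, 180]. Speed limits (degrees/s): [127.2, 127.2, 147.25, 180, 180, 180].

## Interface

Orientations are given as [roll, pitch, yaw] about the fixed x, y, z axes, in that order (R = Rz(yaw) Ry(pitch) Rx(roll)).
In Python, from plant import robot gives the robot as it stands. Calls block until the motion is done:
- robot.move_pose(position, orientation): joint-space move of the TCP to a pose.
- robot.line_to(position, vel=0.15, rotation=None, guard=None): straight line of the TCP; rotation=None keeps the orientation; vel is the mean speed in m/s. With guard (N) it stops when the force on the tool has changed by that much, and returns True; else False.
- robot.goto_joints(angles): joint-space move.
- robot.set_gripper(opening): finger opening in m; the grip force is fixed at half the most; returns when the fingers have stopped.
- robot.pause(seconds).
- robot.ik(position, orientation): joint angles nearest the present ones, or None.
- robot.observe(): the state.
- robot.grab_frame(name): name is "scene" or "top"; returns the picture (480x640x3 uint8, blue, green, red); there is no depth.
- robot.get_calibration(name): a dict with "vertical_fov" (degrees; the focal length in pixels is half the picture's height over the tangent of half this angle, whatever the lens; pixels are square), "cx", "cy" (the principal point, pixels), "rvec" (rotation vector, rad) and "tvec" (3), from world to camera coordinates, as OpenCV has them. Camera axes: x right, y down, z forward; pixel columns grow to the right and rows downward; lengths in m; the calibration is good to about 2 mm. A picture is of the moment at which its call begins. get_calibration takes no time and is no camera call.
A pose or a line that the arm cannot do raises robot.IKError and nothing moves.
- robot.job_done(): hands the job in, once; it reports no verdict.
The state is a dict: "time": time; "q": joint angles; "qvel": joint speeds; "joint_torque": joint torques, N m; "tool_pos": TCP position; "tcp_rot": TCP orientation; "ft_force": force on the tool from outside, world axes, zero at the start; "torque": the same for the moment, N m; "gripper_width": finger opening in m.
Only numpy, scipy, OpenCV 4.12 (cv2) and the standard library are available. Lean on these libraries where they do the work, as an engineer would, in place of code of your own. Each camera call takes 0.05 s, during which the arm holds its last target.

## Task

On the three-place steel filtration manifold the valve of the bare station (the one with nothing on its filter seat) has been left open and leaks the vacuum. Push its lever with a fingertip until it is fully shut, square across its pipe; only then push the lever of the station that carries the steel funnel until it is fully open, in line with its pipe and pointing towards the header tube. Leave the valve of the station with the rubber stopper shut, do not grip the levers between the fingers, lift nothing, leave everything else where it stands, and finish clear of it all.

Things in the scene. Friction and masses are not known exactly. Their poses are not given: they have to be found in the camera images.
- manifold: Steel vacuum manifold, fixed. Origin: on the table below the middle station's lever axis; +x from header tube to filter seats. Header: tube 38 mm across, 480 mm long, along y at x = -65 mm, top 59 mm high. Stations at y = -150, 0, +150 mm in any order, each a pipe along +x with a lever ball valve at x = 0. A gauge on the header at y = -235 mm reaches 103 mm high.
- station_bare: The bare station, fixed. Origin: on the table below the turning axis of its lever. +x runs along its branch pipe from header to filter seat, z up. Valve parts under the lever reach 75 mm high within 15 mm of the axis. Filter seat: steel disc 62 mm across, top 84 mm above the table, centre at x = +124 mm. Nothing lies on its seat.
- station_funnel: The loaded station, fixed. Origin: on the table below the turning axis of its lever. +x runs along its branch pipe from header to filter seat, z up. Valve parts under the lever reach 75 mm high within 15 mm of the axis. Filter seat: steel disc 62 mm across, top 84 mm above the table, centre at x = +124 mm. The steel funnel stands on its seat.
- station_stopper: The stoppered station, fixed. Origin: on the table below the turning axis of its lever. +x runs along its branch pipe from header to filter seat, z up. Valve parts under the lever reach 75 mm high within 15 mm of the axis. Filter seat: steel disc 62 mm across, top 84 mm above the table, centre at x = +124 mm. The rubber stopper sits on its seat.
- lever_bare (a joint): Angle of the bare station's valve lever. 0 = shut, on its stop, lever across the pipe (points along the station's +y); 1.571 = fully open, on its other stop, lever in line with the pipe (points along the station's -x, over the header). Grows counter-clockwise from above. Stays where left; friction about 0.3 N m (4 to 5 N at 70 mm). Starts between about half and fully open.
- lever_funnel (a joint): Angle of the loaded station's valve lever. 0 = shut, on its stop, lever across the pipe (points along the station's +y); 1.571 = fully open, on its other stop, lever in line with the pipe (points along the station's -x, over the header). Grows counter-clockwise from above. Stays where left; friction about 0.3 N m (4 to 5 N at 70 mm). Starts shut.
- lever_stopper (a joint): Angle of the stoppered station's valve lever. 0 = shut, on its stop, lever across the pipe (points along the station's +y); 1.571 = fully open, on its other stop, lever in line with the pipe (points along the station's -x, over the header). Grows counter-clockwise from above. Stays where left; friction about 0.3 N m (4 to 5 N at 70 mm). Starts shut and must stay so.
- grip_bare (a point): Middle of the black sleeve on the bare station's lever, 70 mm from the turning axis, 87 mm above the table. All levers are alike: a cranked flat steel arm with a straight black sleeve 17 mm wide, 13 mm tall (80 to 94 mm above the table) and 60 mm long (37 to 97 mm from the axis).
- grip_funnel (a point): Middle of the black sleeve on the loaded station's lever, 70 mm from the turning axis, 87 mm above the table. All levers are alike: a cranked flat steel arm with a straight black sleeve 17 mm wide, 13 mm tall (80 to 94 mm above the table) and 60 mm long (37 to 97 mm from the axis).
- grip_stopper (a point): Middle of the black sleeve on the stoppered station's lever, 70 mm from the turning axis, 87 mm above the table. All levers are alike: a cranked flat steel arm with a straight black sleeve 17 mm wide, 13 mm tall (80 to 94 mm above the table) and 60 mm long (37 to 97 mm from the axis).
- funnel: Stainless filter funnel, loose, standing upright on the seat of the loaded station: 54 mm across below, 72 mm across at the open top, 80 mm tall, so its rim is 164 mm above the table. Origin: centre of its underside. Must not be moved.
- stopper: Dark rubber stopper, loose, on the seat of the stoppered station: 34 to 42 mm across, 26 mm tall. Origin: centre of its underside. Must not be moved.
- spare_funnel: A like funnel, 72 mm across and 80 mm tall, standing on the table beside one end of the manifold. Origin: centre of its underside. Bystander.
- dish: One small filter dish with lid, 54 mm across, 13 mm tall, on the table between two filter seats. Origin: centre of its underside. Bystander.
- dish_stack: Stack of three such dishes, 38 mm tall, on the table between the other two filter seats. Origin: centre of its underside. Bystander.
- forceps: Steel forceps 125 mm long, 11 mm tall, lying on the robot's side of the header. Origin: centre of the underside. Bystander.
- filter_box: Cardboard box of filters, 77 x 77 x 38 mm, on the table beside the other end of the manifold. Origin: centre of its underside. Bystander.
- wash_bottle: White plastic bottle, 50 mm across, 120 mm tall, near the manifold's left (+y) end. Origin: centre of its underside. Bystander.
- sample_jar: White jar, 54 mm across, 70 mm tall, near the manifold's right (-y) end. Origin: centre of its underside. Bystander.
There are look-alikes about, which are no part of the job. Leave any green look-alike of the station_funnel alone. What is shaped like the funnel but yellow is not meant.

How it is judged (in metres and radians):
On the way, in this order (a step that is already met when the one before it is completed fails the run):
1. the bare station's valve is fully shut while the loaded station's valve is still shut (value of joint lever_bare below 0.09 rad and value of joint lever_funnel below 0.2 rad), for 0.2 s.
2. the loaded station's valve is fully open, the bare station's still shut (value of joint lever_funnel above 1.48 rad and value of joint lever_bare below 0.09 rad), for 0.2 s.
At the end, for the whole second after the job is handed in: Bare and stoppered stations' levers within 0.09 rad (5 degrees) of the shut stop, loaded station's lever within 0.09 rad of the open stop; funnel and stopper within 10 mm, other loose things within 25 mm of where they began; funnel on its seat (all of step 2 and value of joint lever_stopper below 0.09 rad and distance between funnel and station_funnel below 0.165 m and distance of each of funnel, stopper from where it was at the start of the episode below 0.01 m and distance of each of spare_funnel, dish, dish_stack, forceps, filter_box, wash_bottle, sample_jar from where it was at the start of the episode below 0.025 m); the robot touches nothing.
It fails at once if the loaded station is opened while the bare station's valve is not shut (value of joint lever_funnel above 0.2 rad and value of joint lever_bare above 0.12 rad).
It fails at once if the stoppered station's valve is opened (value of joint lever_stopper above 0.15 rad).
It fails at once if a lever is gripped (fingers press both sides of its sleeve at once) ((contact force between the fingers and lever_bare_c2 above 6 N and contact force between the fingers and lever_bare_c3 above 6 N) or (contact force between the fingers and lever_funnel_c2 above 6 N and contact force between the fingers and lever_funnel_c3 above 6 N) or (contact force between the fingers and lever_stopper_c2 above 6 N and contact force between the fingers and lever_stopper_c3 above 6 N)).
It fails at once if the funnel or the stopper is lifted or shifted (distance of any of funnel, stopper from where it was at the start of the episode above 0.01 m).
It fails at once if a bystander is lifted or shifted (distance of any of spare_funnel, dish, dish_stack, forceps, filter_box, wash_bottle, sample_jar from where it was at the start of the episode above 0.025 m).
It also fails if it takes over 51 s, if anything falls off the work surface, if the arm or the gripper's body presses on something with over 40 N, if the wrist force passes 120 N, or if a joint passes its speed limit or range.

## Working session

There is one attempt and no reset: what is moved stays moved. The work goes in short steps, each a Python script; the robot and the scene stay as the last script left them, time stands still between calls to the robot, and variables do not carry over. Pictures are saved under pics/ and viewed, and the job is handed in when it is done.

```bash
ls; mkdir -p pics; python3 - <<'E'
from plant import robot
import cv2
for n in ("scene","top"):
    cv2.imwrite(f"pics/{n}0.png",robot.grab_frame(n)); print(n,robot.get_calibration(n))
o=robot.observe(); print(o["time"],o["tool_pos"],o["tcp_rot"],o["gripper_width"],robot.tip_reach)
E
```

```text
pics
scene {'vertical_fov': 51.21662742739091, 'cx': 327.55576865456527, 'cy': 238.17712551633187, 'rvec': array([ 2.31010346,  0.8779159 , -0.34239452]), 'tvec': array([-0.39971929, -0.17773947,  1.32764717])}
top {'vertical_fov': 52.69878707873164, 'cx': 325.4558123407253, 'cy': 245.58214871257303, 'rvec': array([ 2.15682656, -2.18371153,  0.126235  ]), 'tvec': array([0.02667657, 0.50133416, 1.01281294])}
0.1 [ 0.15411969 -0.57965003  0.30319682] [-1.79932825e+02 -1.33164297e-02  1.48848294e+01] 0.0855129845811328 0.0726
```

View pics/scene0.png

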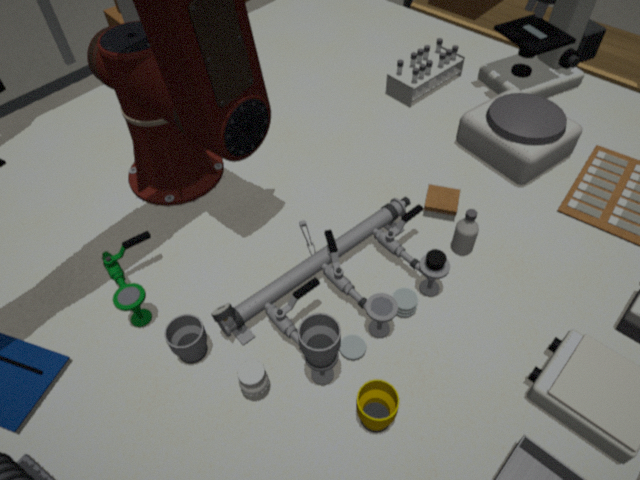

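View pics/top0.png

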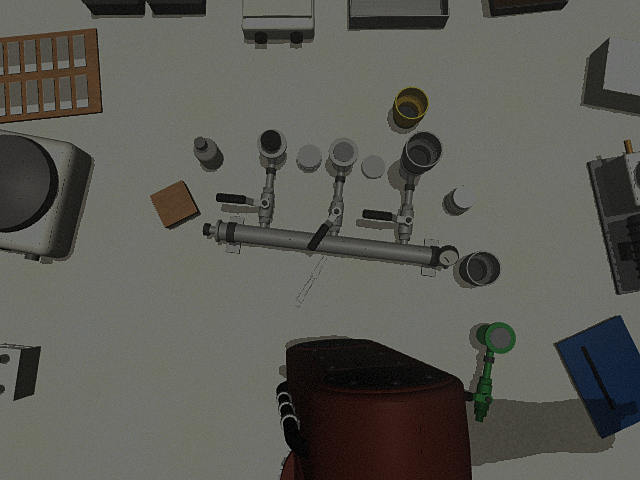

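```bash
python3 - <<'E'
import cv2
im=cv2.imread("pics/top0.png")
cv2.imwrite("pics/top0z.png",cv2.resize(im[120:280,190:390],None,fx=4,fy=4,interpolation=cv2.INTER_CUBIC)[:600])
cv2.imwrite("pics/top0y.png",cv2.resize(im[130:280,310:510],None,fx=4,fy=4,interpolation=cv2.INTER_CUBIC))
E
```

```text
(no output)
```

View pics/top0z.png

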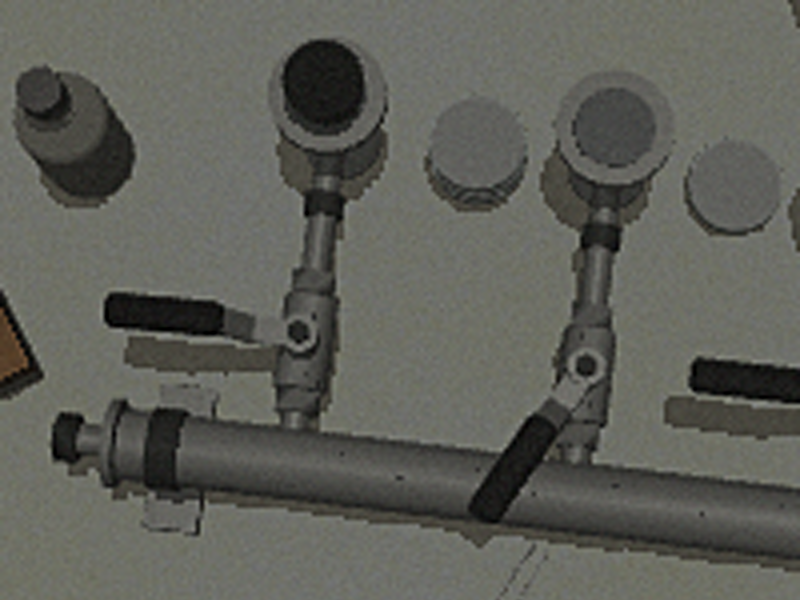

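View pics/top0y.png

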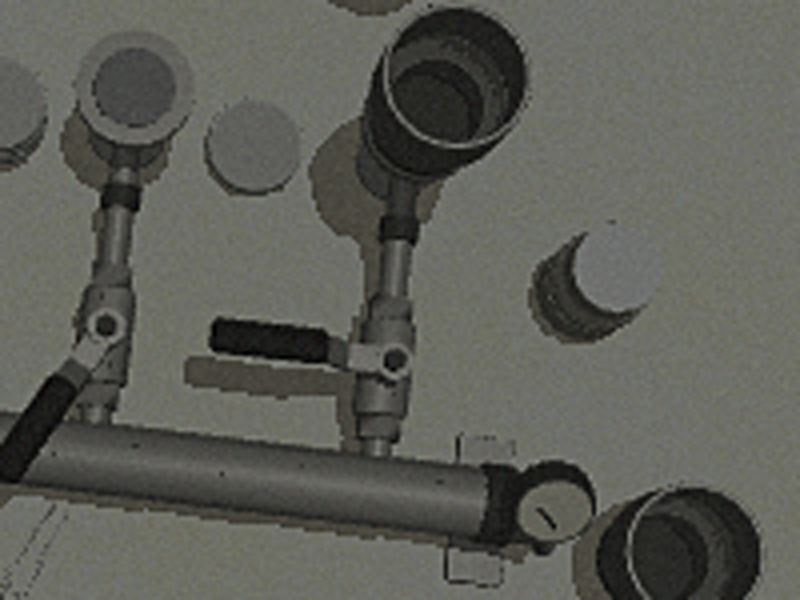

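```bash
cat > h.py <<'E'
import numpy as np, cv2
from plant import robot
def ray(n,u,v,z):
    c=robot.get_calibration(n); f=240/np.tan(np.radians(c["vertical_fov"]/2))
    R=cv2.Rodrigues(c["rvec"])[0]; C=-R.T@c["tvec"]
    d=R.T@np.array([(u-c["cx"])/f,(v-c["cy"])/f,1]); return C+d*(z-C[2])/d[2]
def proj(n,p):
    c=robot.get_calibration(n); f=240/np.tan(np.radians(c["vertical_fov"]/2))
    K=np.array([[f,0,c["cx"]],[0,f,c["cy"]],[0,0,1]])
    return cv2.projectPoints(np.array(p,float).reshape(-1,3),c["rvec"],c["tvec"],K,None)[0][:,0]
E
python3 - <<'E'
from h import *
np.set_printoptions(precision=4,suppress=True)
A=lambda u,v:(u/4+190-.4,v/4+120-.4); B=lambda u,v:(u/4+310-.4,v/4+130-.4)
g={}
for k,p,z in [("ps",A(300,333),.08),("pb",A(585,365),.08),("pf",B(395,360),.08),("sb",A(615,127),.084),("ss",A(328,95),.084),
 ("ls0",A(107,309),.09),("ls1",A(225,318),.09),("lf0",B(212,334),.09),("lf1",B(328,346),.09),("lb0",A(483,508),.09),("lb1",A(545,422),.09),
 ("dish",A(732,185),.013),("stack",A(477,132),.038),("funneltop",B(455,80),.164)]:
    g[k]=ray("top",*p,z); print(k,g[k])
d=g["ps"]-g["pf"]; print(np.linalg.norm(d),np.degrees(np.arctan2(-d[0],d[1])))
for a,b in(("ls0","ls1"),("lf0","lf1"),("lb0","lb1")):
    d=g[a]-g[b]; print(a,np.linalg.norm(d),np.degrees(np.arctan2(-d[0],d[1])))
for s,p in(("sb","pb"),("ss","ps")):
    d=g[s]-g[p]; print(np.linalg.norm(d),np.degrees(np.arctan2(d[1],d[0])))
# scene view check
S=lambda *q:proj("scene",q)
print(proj("scene",[g[k] for k in("ps","pb","pf","sb","lb0")]))
E
python3 -c "
import cv2
im=cv2.imread('pics/scene0.png');cv2.imwrite('pics/scene0z.png',cv2.resize(im[190:340,260:460],None,fx=4,fy=4,interpolation=cv2.INTER_CUBIC))"
```

```text
ps [0.5856 0.1448 0.08  ]
pb [ 0.5673 -0.0013  0.08  ]
pf [ 0.5474 -0.1496  0.08  ]
sb [ 0.6913 -0.0186  0.084 ]
ss [0.7099 0.1299 0.084 ]
ls0 [0.5971 0.2416 0.09  ]
ls1 [0.5918 0.1817 0.09  ]
lf0 [ 0.5603 -0.0552  0.09  ]
lf1 [ 0.5534 -0.114   0.09  ]
lb0 [0.4931 0.0515 0.09  ]
lb1 [0.5365 0.0197 0.09  ]
dish [ 0.6795 -0.0864  0.013 ]
stack [0.7035 0.054  0.038 ]
funneltop [ 0.6685 -0.1671  0.164 ]
0.29686721568253094 -7.388089173606351
ls0 0.06014488561770724 -5.071843416160012
lf0 0.05917651282454209 -6.638023859776509
lb0 0.053770029444714165 53.77656403760817
0.12526327439263865 -7.940701966198543
0.12520960007728926 -6.827969513881969
[[388.5402 229.8239]
 [337.3634 266.1992]
 [278.2268 307.5252]
 [380.4988 304.9058]
 [327.493  230.0562]]
```

View pics/scene0z.png

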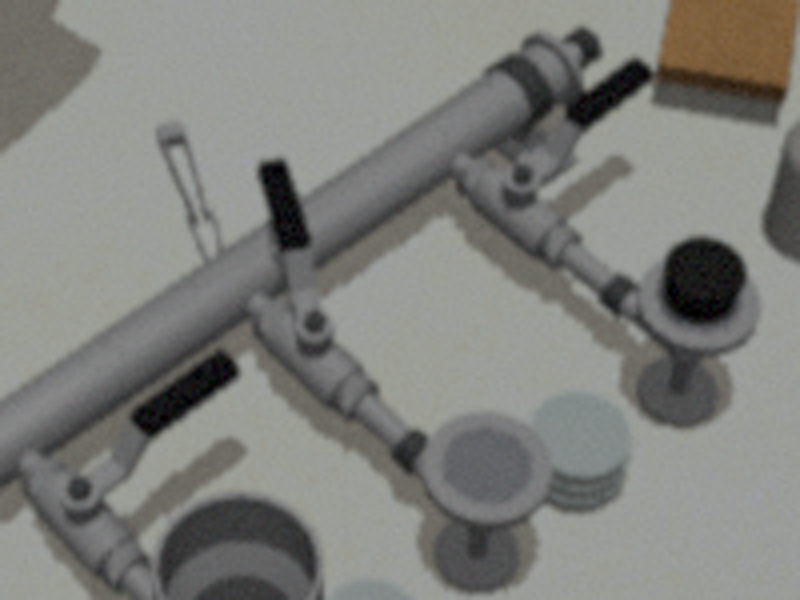

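```bash
python3 - <<'E'
from h import *
from scipy.optimize import least_squares
np.set_printoptions(precision=4,suppress=True)
A=lambda u,v:(u/4+190-.4,v/4+120-.4); B=lambda u,v:(u/4+310-.4,v/4+130-.4); S=lambda u,v:(u/4+260-.4,v/4+190-.4)
top=[A(300,333),A(585,365),B(395,360),A(615,127),A(328,95),A(107,309),A(225,318),B(212,334),B(328,346)]
sc=[S(522,175),S(315,322),S(80,488),S(488,465),S(700,295)]
def pts(x,zp):
    loc=np.array([[0,.15,zp],[0,0,zp],[0,-.15,zp],[.124,0,.084],[.124,.15,.084],[0,.247,.09],[0,.187,.09],[0,-.053,.09],[0,-.113,.09]])
    c,s=np.cos(x[2]),np.sin(x[2]); R=np.array([[c,-s,0],[s,c,0],[0,0,1]])
    return loc@R.T+[x[0],x[1],0]
def res(x):
    P=pts(x,x[3]); return np.r_[(proj("top",P)-top).ravel(),(proj("scene",P[:5])-sc).ravel()]
r=least_squares(res,[.567,0,-.13,.075],loss="soft_l1"); print(r.x,np.degrees(r.x[2])); print(r.fun.reshape(-1,2))
o=r.x
for nm,a,b in(("top",A(483,508),A(545,422)),("scene",S(272,165),S(295,245))):
    for p in(a,b):
        w=ray(nm,*p,.09)-[o[0],o[1],.09]; c,s=np.cos(o[2]),np.sin(o[2]); l=np.array([c*w[0]+s*w[1],-s*w[0]+c*w[1]])
        print(nm,np.linalg.norm(l),np.degrees(np.arctan2(-l[0],l[1])))
E
```

```text
[ 0.5688 -0.0024 -0.1271  0.0692] -7.281621590614074
[[-0.1622  0.0003]
 [ 0.3952  0.2339]
 [-0.2071 -0.272 ]
 [-0.2056 -0.2128]
 [-0.369  -0.4204]
 [-0.4745 -1.4279]
 [-0.683  -0.3198]
 [-0.1163 -0.8697]
 [ 0.2505 -0.5029]
 [-0.6955 -0.162 ]
 [-0.8173  0.01  ]
 [-0.5992  0.1725]
 [-0.7745 -0.9495]
 [-0.8049 -0.1544]]
top 0.09290244549512801 61.78765932738976
top 0.03914276059817862 62.78975426816239
scene 0.09066516416311937 61.95497445518392
scene 0.034788698600655976 62.76623389268518
```

```bash
cat >> h.py <<'E'
O=np.array([.5688,-.0024]); PSI=np.radians(-7.28)
RM=np.array([[np.cos(PSI),-np.sin(PSI)],[np.sin(PSI),np.cos(PSI)]])
def tip(ys,th,d,z,r=.072):
    """ys: station y; th deg; d signed offset along (cos,sin) -> TCP pos, rpy"""
    t=np.radians(th); l=np.array([0,ys])+r*np.array([-np.sin(t),np.cos(t)])+d*np.array([np.cos(t),np.sin(t)])
    w=O+RM@l; return [w[0],w[1],z+robot.tip_reach],[180,0,th-7.28]
E
python3 - <<'E'
from h import *
np.set_printoptions(precision=3,suppress=True)
robot.set_gripper(0); o=robot.observe(); print(o["gripper_width"],robot.tip_reach,o["time"])
for ys,d in((0,-.035),(0,-.0195),(-.15,.0195),(-.15,.035)):
    for th in (0,30,62,90):
        for z in(.08,.16):
            p,r=tip(ys,th,d,z); q=robot.ik(p,r); print(ys,d,th,z,np.array(p),q if q is None else np.array(q))
cv2.imwrite("pics/s1.png",robot.grab_frame("scene"))
E
```

```text
-0.00011350865830009988 0.0726 0.8667
0 -0.035 0 0.08 [0.543 0.073 0.153] [  -5.975   -1.43   -17.779   73.651    0.    -178.695]
0 -0.035 0 0.16 [0.543 0.073 0.233] [  -5.975   -3.213  -11.141   82.071    0.    -178.695]
0 -0.035 30 0.08 [0.509 0.05  0.153] [ -9.017  -8.043 -24.052  73.991   0.    148.263]
0 -0.035 30 0.16 [0.509 0.05  0.233] [ -9.017  -9.773 -17.249  82.524   0.    148.263]
0 -0.035 62 0.08 [0.49  0.011 0.153] [-14.098 -11.983 -27.566  74.417   0.    111.182]
0 -0.035 62 0.16 [0.49  0.011 0.233] [-14.098 -13.634 -20.631  83.003   0.    111.182]
0 -0.035 90 0.08 [ 0.493 -0.028  0.153] [-18.468 -11.268 -26.941  74.327   0.     78.812]
0 -0.035 90 0.16 [ 0.493 -0.028  0.233] [-18.468 -12.936 -20.031  82.905   0.     78.812]
0 -0.0195 0 0.08 [0.559 0.071 0.153] [  -6.012    1.191  -15.161   73.648    0.    -178.732]
0 -0.0195 0 0.16 [0.559 0.071 0.233] [  -6.012   -0.586   -8.568   82.018    0.    -178.732]
0 -0.0195 30 0.08 [0.523 0.056 0.153] [ -8.099  -5.356 -21.561  73.796   0.    149.181]
0 -0.0195 30 0.16 [0.523 0.056 0.233] [ -8.099  -7.12  -14.833  82.286   0. 
[... 1161 characters left out ...]
 [-20.557   7.469  -8.588  73.943   0.    166.723]
-0.15 0.035 0 0.16 [ 0.594 -0.084  0.233] [-20.557   5.761  -2.046  82.193   0.    166.723]
-0.15 0.035 30 0.08 [ 0.554 -0.071  0.153] [-20.736   0.441 -15.918  73.641   0.    136.544]
-0.15 0.035 30 0.16 [ 0.554 -0.071  0.233] [-20.736  -1.34   -9.314  82.026   0.    136.544]
-0.15 0.035 62 0.08 [ 0.511 -0.081  0.153] [-23.507  -6.877 -22.981  73.897   0.    101.773]
-0.15 0.035 62 0.16 [ 0.511 -0.081  0.233] [-23.507  -8.624 -16.212  82.412   0.    101.773]
-0.15 0.035 90 0.08 [ 0.483 -0.107  0.153] [-27.726 -11.108 -26.8    74.308   0.     69.554]
-0.15 0.035 90 0.16 [ 0.483 -0.107  0.233] [-27.726 -12.78  -19.896  82.884   0.     69.554]
```

View pics/s1.png

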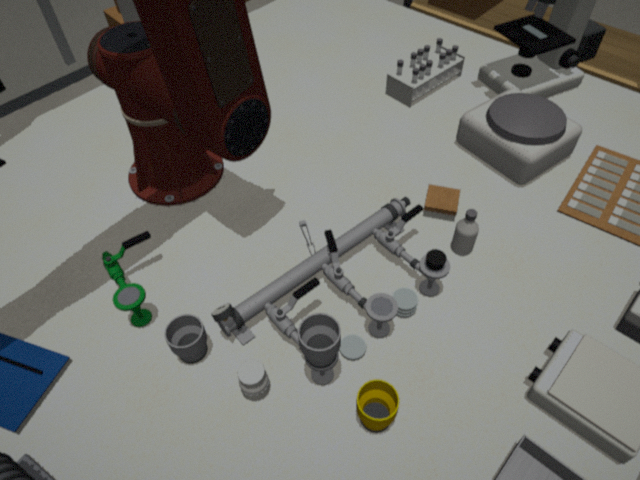

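```bash
sed -i 's/\[180,0,th-7.28\]/[180,0,th-7.28+180]/' h.py; python3 - <<'E'
from h import *
np.set_printoptions(precision=3,suppress=True)
robot.move_pose(*tip(0,62,-.038,.19))
p,r=tip(0,62,-.038,.080)
print(robot.line_to(p,vel=.1,guard=8))
o=robot.observe(); print(o["time"],o["q"],o["tool_pos"],o["tcp_rot"],o["ft_force"])
cv2.imwrite("pics/s2.png",robot.grab_frame("scene"));
im=robot.grab_frame("scene"); cv2.imwrite("pics/s2z.png",cv2.resize(im[150:350,220:450],None,fx=3,fy=3,interpolation=cv2.INTER_CUBIC))
E
```

```text
False
4.575 [-14.438 -12.342 -27.8    74.476  -0.001 -69.157] [0.488 0.008 0.153] [-179.938    0.023 -125.281] [0.159 0.242 0.927]
```

View pics/s2z.png

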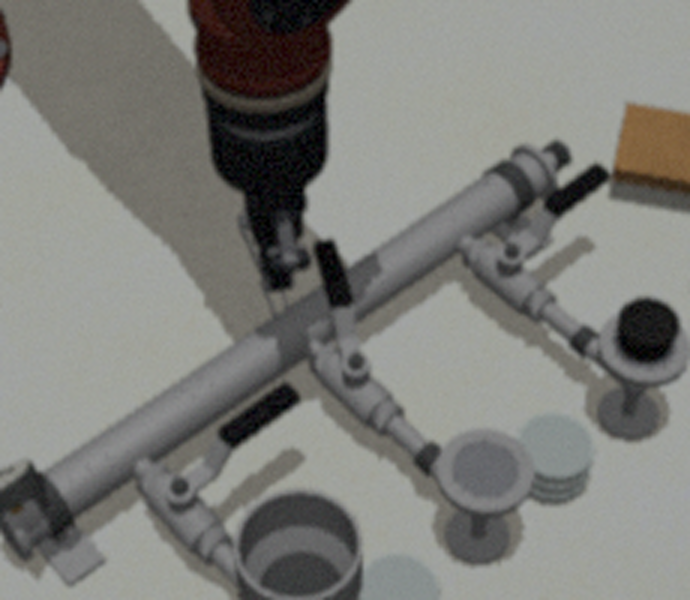

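```bash
python3 - <<'E'
from h import *
np.set_printoptions(precision=3,suppress=True)
print(proj("scene",[[.488,.008,.08],[.488,.008,.067]]))
p,r=tip(0,62,-.018,.080)
print(robot.line_to(p,vel=.05,guard=10))
o=robot.observe(); print(o["time"],o["tool_pos"],o["ft_force"])
for th in (52,42,32):
    p,r=tip(0,th,-.0185,.080)
    g=robot.line_to(p,vel=.06,rotation=r,guard=15)
    o=robot.observe(); print(th,g,o["time"],o["tool_pos"],o["tcp_rot"],o["ft_force"])
    if g: break
im=robot.grab_frame("scene"); cv2.imwrite("pics/s3z.png",cv2.resize(im[150:350,220:450],None,fx=3,fy=3,interpolation=cv2.INTER_CUBIC))
E
```

```text
[[311.962 243.69 ]
 [312.208 247.578]]
False
5.225 [0.5   0.025 0.153] [-0.376  0.065  0.137]
52 False 5.5833 [0.505 0.036 0.152] [ 179.983    0.019 -135.087] [-0.882 -0.847  0.418]
42 False 5.95 [0.513 0.046 0.153] [ 179.99     0.027 -145.008] [-0.243  0.337 -0.66 ]
32 False 6.3167 [0.522 0.055 0.153] [ 179.993    0.029 -154.987] [-1.238 -0.66   0.493]
```

View pics/s3z.png

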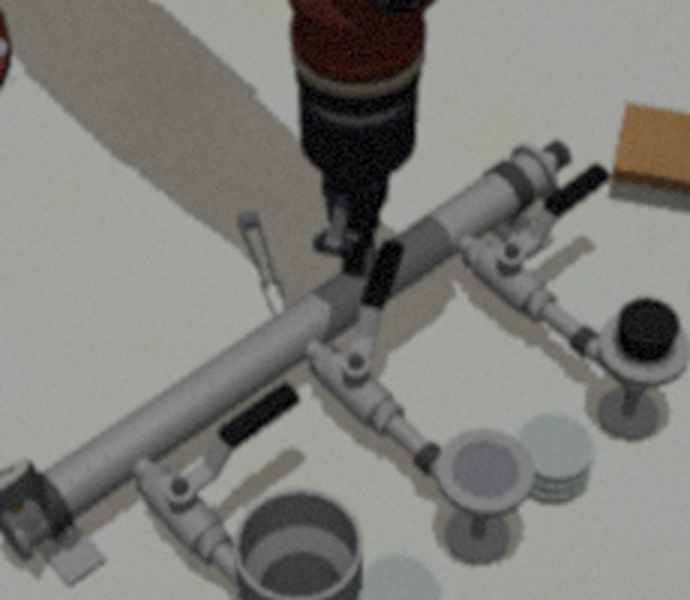

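```bash
python3 - <<'E'
from h import *
np.set_printoptions(precision=3,suppress=True)
for th in (22,12,4,0):
    p,r=tip(0,th,-.0185,.080)
    g=robot.line_to(p,vel=.06,rotation=r,guard=18)
    o=robot.observe(); print(th,g,o["time"],o["tool_pos"],o["tcp_rot"],o["ft_force"])
    if g: break
if not g:
    p,r=tip(0,0,-.006,.080); g=robot.line_to(p,vel=.03,guard=14)
    o=robot.observe(); print(g,o["time"],o["tool_pos"],o["ft_force"],tip(0,0,-.0185,.08)[0])
robot.pause(.2)
im=robot.grab_frame("top"); cv2.imwrite("pics/t4.png",im); cv2.imwrite("pics/t4z.png",cv2.resize(im[120:270,190:390],None,fx=4,fy=4,interpolation=cv2.INTER_CUBIC))
im=robot.grab_frame("scene"); cv2.imwrite("pics/s4z.png",cv2.resize(im[150:350,220:450],None,fx=3,fy=3,interpolation=cv2.INTER_CUBIC))
E
```

```text
22 False 6.7333 [0.533 0.062 0.153] [ 179.997    0.024 -165.007] [0.321 0.477 0.119]
12 False 7.1 [0.544 0.068 0.153] [-179.998    0.023 -174.986] [-0.009  0.45  -0.088]
4 False 7.425 [0.554 0.07  0.153] [-180.       0.026  177.014] [ 0.735  0.662 -0.586]
0 False 7.675 [0.559 0.071 0.153] [179.999   0.007 172.965] [-1.608  0.155  0.08 ]
True 7.9167 [0.56  0.071 0.152] [ 0.287  0.237 -0.106] [np.float64(0.5595728556186942), np.float64(0.07136387873862474), 0.1526]
```

View pics/s4z.png

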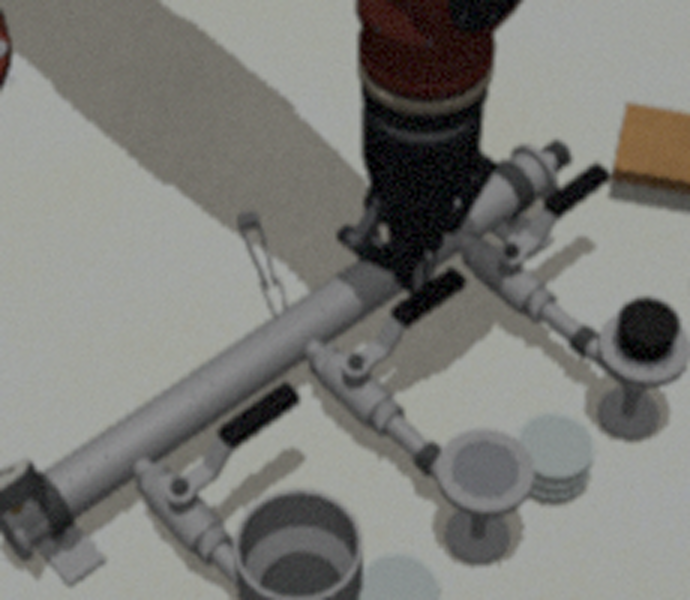

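```bash
python3 - <<'E'
from h import *
np.set_printoptions(precision=3,suppress=True)
robot.line_to(tip(0,0,-.04,.080)[0],vel=.08)
robot.line_to(tip(0,0,-.04,.19)[0],vel=.15)
robot.move_pose(*tip(-.15,0,.040,.19))
im=robot.grab_frame("scene"); cv2.imwrite("pics/s5z.png",cv2.resize(im[150:350,220:450],None,fx=3,fy=3,interpolation=cv2.INTER_CUBIC))
im=robot.grab_frame("top"); cv2.imwrite("pics/t5z.png",cv2.resize(im[120:270,190:390],None,fx=4,fy=4,interpolation=cv2.INTER_CUBIC))
print(robot.observe()["time"],robot.observe()["q"])
E
```

```text
10.3417 [-20.368   6.472   1.791  85.363   0.015 -13.149]
```

View pics/s5z.png

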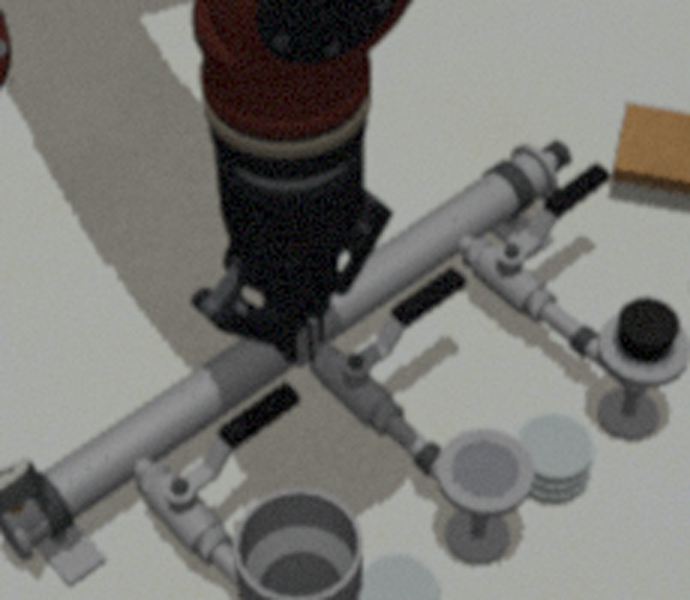

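View pics/t5z.png

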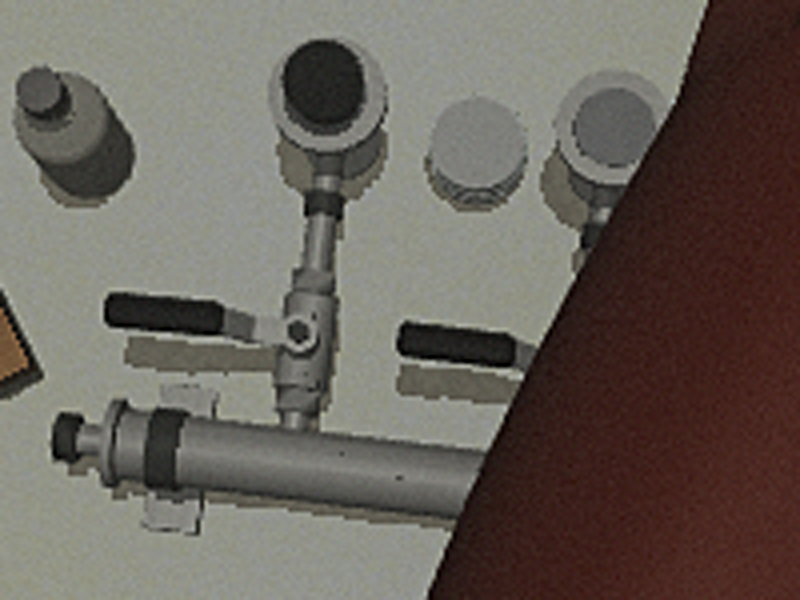

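```bash
python3 - <<'E'
from h import *
np.set_printoptions(precision=3,suppress=True)
g=robot.line_to(tip(-.15,0,.040,.080)[0],vel=.1,guard=8); print(g)
assert not g
g=robot.line_to(tip(-.15,0,.0185,.080)[0],vel=.05,guard=12); print(g)
for th in (10,20,30,40,50,60):
    p,r=tip(-.15,th,.0185,.080)
    g=robot.line_to(p,vel=.06,rotation=r,guard=18)
    o=robot.observe(); print(th,g,o["time"],o["tool_pos"],o["tcp_rot"],o["ft_force"])
    if g: break
im=robot.grab_frame("scene"); cv2.imwrite("pics/s6z.png",cv2.resize(im[150:350,220:450],None,fx=3,fy=3,interpolation=cv2.INTER_CUBIC))
E
```

```text
False
False
10 False 12.5417 [ 0.565 -0.078  0.153] [-179.994   -0.007 -177.444] [ 0.761 -0.744  0.256]
20 False 12.9083 [ 0.552 -0.077  0.153] [-179.996   -0.005 -167.539] [0.685 0.224 0.476]
30 False 13.275 [ 0.539 -0.078  0.153] [ 179.998   -0.013 -157.579] [ 0.769 -0.016  0.144]
40 False 13.6417 [ 0.527 -0.081  0.153] [ 179.993   -0.015 -147.588] [ 0.926 -0.84  -0.598]
50 False 14.0083 [ 0.515 -0.086  0.153] [ 179.987   -0.022 -137.598] [ 2.132 -0.546 -0.028]
60 False 14.375 [ 0.504 -0.093  0.153] [ 179.986   -0.021 -127.597] [1.679 0.189 0.468]
```

View pics/s6z.png

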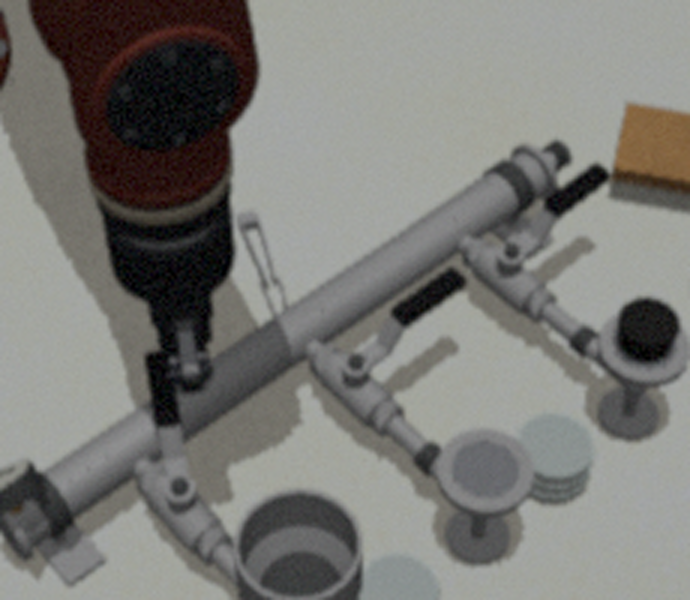

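```bash
python3 - <<'E'
from h import *
np.set_printoptions(precision=3,suppress=True)
for th in (70,80,87,90):
    p,r=tip(-.15,th,.0185,.080)
    g=robot.line_to(p,vel=.06,rotation=r,guard=18)
    o=robot.observe(); print(th,g,o["time"],o["tool_pos"],o["tcp_rot"],o["ft_force"])
    if g: break
if not g:
    p,r=tip(-.15,90,.006,.080); g=robot.line_to(p,vel=.03,guard=14)
    o=robot.observe(); print(g,o["time"],o["tool_pos"],o["ft_force"],tip(-.15,90,.0185,.08)[0])
robot.pause(.3)
robot.line_to(tip(-.15,90,.045,.080)[0],vel=.08)
robot.line_to(tip(-.15,90,.045,.22)[0],vel=.15)
robot.goto_joints([-87.588,5.964,5.575,89.605,0,-60])
print(robot.observe()["time"],robot.observe()["tool_pos"])
im=robot.grab_frame("scene"); cv2.imwrite("pics/s7.png",im); cv2.imwrite("pics/s7z.png",cv2.resize(im[150:350,220:450],None,fx=3,fy=3,interpolation=cv2.INTER_CUBIC))
im=robot.grab_frame("top"); cv2.imwrite("pics/t7.png",im); cv2.imwrite("pics/t7z.png",cv2.resize(im[130:280,310:510],None,fx=4,fy=4,interpolation=cv2.INTER_CUBIC))
E
```

```text
70 False 14.7917 [ 0.494 -0.102  0.153] [ 179.985   -0.018 -117.566] [ 1.722  0.573 -0.526]
80 False 15.1583 [ 0.487 -0.112  0.153] [ 179.978   -0.023 -107.591] [0.506 0.065 0.267]
87 False 15.4583 [ 0.482 -0.12   0.153] [ 179.982   -0.015 -100.601] [0.969 0.684 0.156]
90 False 15.7083 [ 0.481 -0.122  0.153] [-179.988    0.152  -97.48 ] [4.802 9.143 0.489]
True 15.9417 [ 0.481 -0.123  0.152] [1.467 5.143 3.516] [np.float64(0.480716946085299), np.float64(-0.12371622155779453), 0.1526]
19.9 [ 0.155 -0.58   0.304]
```

View pics/t7z.png

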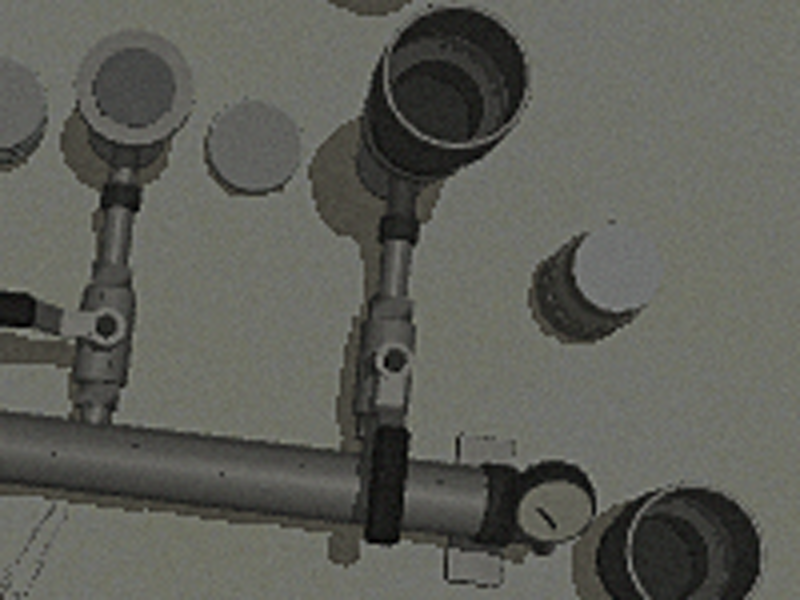

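View pics/s7.png

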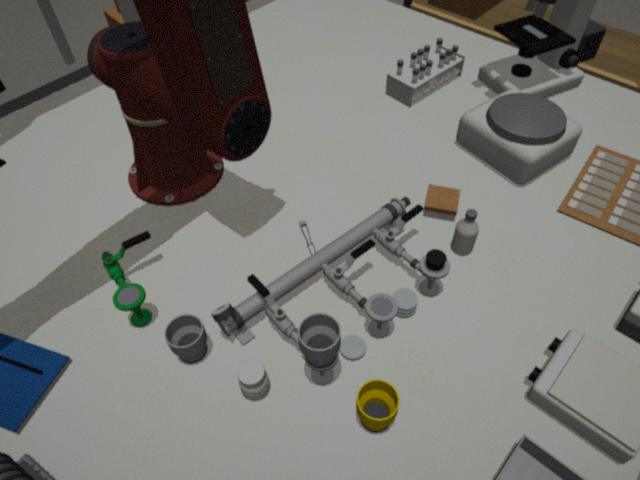

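View pics/t7.png

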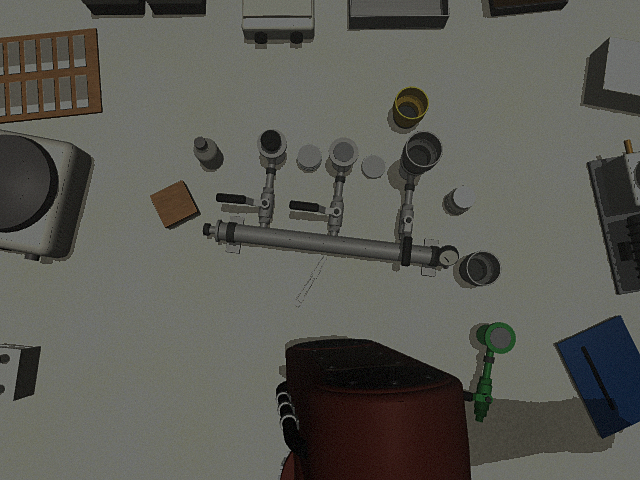

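```bash
python3 - <<'E'
from h import *
B=lambda u,v:(u/4+310-.4,v/4+130-.4); A=lambda u,v:(u/4+190-.4,v/4+120-.4)
def ang(a,b): d=ray("top",*a,.09)-ray("top",*b,.09); return np.degrees(np.arctan2(-d[0],d[1]))+7.28-0
# shut levers read ls -5.1,lf -6.6 raw
print(ang(B(384,543),B(393,427)),ang(A(400,341),A(515,351)))
a,b=cv2.imread("pics/top0.png").astype(int),cv2.imread("pics/t7.png").astype(int)
d=(abs(a-b).sum(2)>120).astype('uint8'); d=cv2.morphologyEx(d,cv2.MORPH_OPEN,np.ones((2,2)))
n,_,s,c=cv2.connectedComponentsWithStats(d); print([list(x) for x in s[1:]])
E
```

```text
91.0987531501126 1.5912997112806444
[[np.int32(290), np.int32(201), np.int32(37), np.int32(14), np.int32(301)], [np.int32(329), np.int32(209), np.int32(4), np.int32(6), np.int32(15)], [np.int32(363), np.int32(210), np.int32(34), np.int32(13), np.int32(288)], [np.int32(291), np.int32(212), np.int32(2), np.int32(2), np.int32(4)], [np.int32(301), np.int32(214), np.int32(3), np.int32(4), np.int32(10)], [np.int32(305), np.int32(214), np.int32(3), np.int32(3), np.int32(8)], [np.int32(314), np.int32(215), np.int32(3), np.int32(2), np.int32(6)], [np.int32(321), np.int32(216), np.int32(6), np.int32(6), np.int32(20)], [np.int32(330), np.int32(217), np.int32(2), np.int32(4), np.int32(8)], [np.int32(334), np.int32(217), np.int32(3), np.int32(2), np.int32(6)], [np.int32(399), np.int32(217), np.int32(6), np.int32(7), np.int32(30)], [np.int32(291), np.int32(218), np.int32(2), np.int32(2), np.int32(4)], [np.int32(294), np.int32(218), np.int32(5), np.int32(3), np.int32(11)], [np.int32(306), np.int32(219), np.int32(2), np.int32(2), np.int32(4)], [np.int32(309), np.int32(220), np.int32(4), np.int32(2),
[... 1181 characters left out ...]
np.int32(241), np.int32(3), np.int32(4), np.int32(12)], [np.int32(401), np.int32(247), np.int32(12), np.int32(12), np.int32(102)], [np.int32(307), np.int32(254), np.int32(2), np.int32(2), np.int32(4)], [np.int32(310), np.int32(255), np.int32(3), np.int32(3), np.int32(7)], [np.int32(402), np.int32(263), np.int32(9), np.int32(4), np.int32(29)], [np.int32(393), np.int32(265), np.int32(3), np.int32(6), np.int32(15)], [np.int32(463), np.int32(385), np.int32(2), np.int32(2), np.int32(4)], [np.int32(574), np.int32(398), np.int32(4), np.int32(2), np.int32(8)], [np.int32(279), np.int32(406), np.int32(2), np.int32(2), np.int32(4)], [np.int32(620), np.int32(431), np.int32(4), np.int32(3), np.int32(9)]]
```

Only the two levers, their shadows and the robot itself changed between the first and last top pictures. The bare lever reads about 1.6° (the untouched shut levers read 0.6 to 2.2° the same way) and the funnel station's lever about 91°.

```bash
python3 -c "
from plant import robot
robot.job_done(); print(robot.observe()['time'])"
```

```text
the job is handed in; nothing more can be done
the job is handed in; nothing more can be done
```

The bare (middle) station's valve is shut and the funnel station's (-y end) is open; the job is handed in, with no verdict reported. I closed the gripper and pushed each lever with its fingertips from one side only. The bare lever went from about 62° onto its shut stop. Then I pushed the funnel station's lever from shut onto its open stop, pointing over the header. Neither lever was gripped and nothing was lifted.

**Stops:** each final push ended on a 14 N rise in tool force, within about 1 mm of where I expected the stop.

**Lever angles:** in the last top picture the bare lever reads about 1.6°. The two shut levers read 0.6° and 2.2° the same way at the start. The funnel station's lever reads about 91°.

**Everything else:** comparing the first and last top pictures, only the two levers and their shadows changed, apart from a few specks at the robot and its shadow. The stopper's lever, funnel, stopper and bystanders show no movement.

**Finish:** the arm was back at its start position, clear of everything, at 19.9 s of the 51 s allowed. No check failed or disagreed.

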